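# Probe the empty socket and fit the post that levels the lens stand

## Robot

A 6-joint arm with a two-finger parallel gripper is mounted at the origin on the work surface. World frame = base frame: x ahead of the robot, y to its left, z up, the work surface at z = 0. Lengths are in mm, angles in rad, forces in N, time in s.
With the tool pointing down it reaches from about 350 to 800 mm from the base axis. Payload 7.3 kg.
Tool frame: the origin (TCP) lies midway between the tips of the shut fingers; the grasp point (between the pads) lies 19 mm behind it; z points along the fingers, x is the direction in which the jaws open and shut, and the axes are right-handed (so a half turn about z gives the same grasp; the last joint's range is limited). The gripper opens to 85 mm and grips with 20 to 120 N. Pads are 22 mm wide; open, the fingers measure 114 mm over their backs; the gripper's body (76 mm by 85 mm) begins 54 mm behind the grasp point. The pads swing forward as they close: fully open they stand 13 mm farther back than shut.
Start: joints at [1.026, 0.342, 1.524, -0, 1.275, -0.146], TCP at [203.852, 483.827, 231.322] pointing down, gripper open.
Joint ranges: [-2.53, 2.53], [-0.77, 2.02], [0.04, 2.7], [-1, 4.14], [0.28, 2.66], [-3.11, 3.11]. Speed limits (rad/s): [2.57, 2.57, 3.14, 3.14, 3.14, 3.14].

## Interface

Orientations are given as a unit quaternion [x, y, z, w].
In Python, from workcell import r, viewer, workorder, spotter gives the robot as it stands.
- The arm moves only by the tool carry_out, never from a script. Its argument "increments" is a list of rows, each a list of 5 numbers: the finger opening in cm, from 0 to 8.54, then the shift along the tool's x, y, z in cm, then the turn about the tool's z in rad. In form: [[claw, dx, dy, dz, twist], ...]. A call has exactly 10 rows; each row shifts and turns the commanded pose from where the row before left it, along the tool's axes as they then stand; what a row does not reach is not made up. A row lasts 1/10 s, in which the tool goes at most 50 mm and 8.59 degrees, less where a joint would pass 70% of its speed; a pose out of reach is approached as far as the arm can. A call is refused whole if a number of a shift passes 5 or a number of a turn 0.15, either way. A call with a gripper value outside its range is refused whole. The fingers move at their own pace and stop on an object; the grip force is fixed at half the most. Time passes only in rows, so rows that do not move let the fingers close, or fill a call up. It gives the time, the measured TCP pose, the force and the opening at its end, in the units of the state.
- r.sense(): the state, without advancing time (a new reading comes with each control period).
- viewer.get_image(name): name is "scene" or "top" or "wrist"; returns a dict with "frame" (384x512x3 uint8, red, green, blue), "fx", "fy", "cx", "cy" (pixels), "R" (3x3) and "t" (3): a world point X has camera coordinates R X + t. Camera axes: x right, y down, z forward; pixel columns grow to the right and rows downward; lengths in mm; the calibration is good to about 2 mm. A picture is of the moment at which its call begins. There is no depth.
- workorder.sign_off(): hands the job in, once; it reports no verdict.
Trained networks look in the newest picture that a camera, given by its name, has taken for a name from the list of things; names that differ only in an ending like _2 or _b are one class to them, and where a whole thing is asked for, a point or a joint stands for the part that bears it (a point fixed in the world has none). Each returns a list of dicts, best first, with "score" (0 to 1); they miss things now and then, are a little off and sometimes report something else, mostly with a low value. They report only what shows in the picture. A call takes as long as a camera call.
- spotter.search_frame(target, camera): "rect" ([left, top, width, height] in pixels, round what is visible of it).
- spotter.silhouettes(target, camera): "mask" (384x512 bool, what is visible of it) and "rect" ([left, top, width, height] in pixels, round what is visible of it).
- spotter.tip_of(target, camera): "xy" ([column, row] in pixels: a listed point, or the origin of a listed thing).
The state is a dict: "time_s": time; "qpos": joint angles; "dq": joint speeds; "joint_efforts": joint torques, N m; "ee_pos": TCP position; "tool_rot": TCP orientation; "ft_force": force on the tool from outside, world axes, zero at the start; "wrist_torque": the same for the moment, N m; "opening": opening from 0.0 (shut) to 1.0 (fully open).
Only numpy, scipy, OpenCV 4.12 (cv2) and the standard library are available. Lean on these libraries where they do the work, as an engineer would, in place of code of your own. Each camera call takes 0.05 s, during which the arm holds its last target.

## Task

The three-post lens stand on the fingerprint kit lacks one post, and nobody knows how deep its empty socket is. Take the depth rod from its holder, press it gently and steadily against the bottom of the socket to feel how deep it is, and stand the rod back in its holder. Then choose the one spare post that will bring its top level with the two fixed posts, put only that one into the socket, lower it gently until it is fully home, and let go; never push the rod or a post against the stand with more than 20 N, and leave the other posts in their rack and everything else where it is.

Things in the scene. Friction and masses are not known exactly. Their poses are not given: they have to be found in the camera images.
- stand: Lens stand, fixed to the kit: aluminium block 120 (its x) by 130 (its y) by 46 mm high, origin at the centre of its underside, z up; the kit's ridged top under it is 60 mm above the work surface. Two fixed steel posts rise 34 mm above the block's top (80 mm above the origin) at x +35, y +45 and -45 mm; they have 20 mm heads, 14 mm tall. The empty socket is at x -35, y 0.
- socket_mouth (a point): Centre of the mouth of the stand's empty socket, in the plane of the block's top. The socket is a vertical blind bore 13 mm across with a 2 mm chamfer and a hard flat bottom. Its depth below the mouth is 20, 28 or 36 mm and changes from case to case; it cannot be seen. (The bottom is the top of one of three steel stops sealed inside the block; the rules call them stop_a, stop_b and stop_c.)
- rack: Black plastic rack fixed to the kit, 190 (its x) by 50 (its y) by 25 mm high, origin at the centre of its underside. Three blind square holes, 13.5 mm wide and 15 mm deep, at x -60, 0 and +60 mm, hold the spare posts upright in any order.
- post_short: The shortest spare post, loose steel, 54 mm long in all: shank 12 mm across with a chamfered foot, and at the top a head 20 mm across and 14 mm tall. Origin at the centre of its foot, z along it to the head; about 80 g. It is level with the fixed posts when it rests on the bottom of a socket 20 mm deep. In the rack its foot is 10 mm above the rack's underside.
- post_mid: The middle spare post, loose steel, 62 mm long in all: shank 12 mm across with a chamfered foot, and at the top a head 20 mm across and 14 mm tall. Origin at the centre of its foot, z along it to the head; about 80 g. It is level with the fixed posts when it rests on the bottom of a socket 28 mm deep. In the rack its foot is 10 mm above the rack's underside.
- post_long: The longest spare post, loose steel, 70 mm long in all: shank 12 mm across with a chamfered foot, and at the top a head 20 mm across and 14 mm tall. Origin at the centre of its foot, z along it to the head; about 80 g. It is level with the fixed posts when it rests on the bottom of a socket 36 mm deep. In the rack its foot is 10 mm above the rack's underside.
- post_short_top (a point): Centre of the top of the head of post_short.
- post_mid_top (a point): Centre of the top of the head of post_mid.
- post_long_top (a point): Centre of the top of the head of post_long.
- holder: Holder of the depth rod, fixed to the kit: black plastic block 56 by 56 by 40 mm high, origin at the centre of its underside, with one blind hole in its centre, 10 mm across with a 3 mm chamfer, 30 mm deep.
- rod: Depth rod, loose, standing in its holder: steel rod 8 mm across and 74 mm long below a ribbed aluminium handle 16 mm across and 45 mm tall, 119 mm long in all, about 60 g. Origin at the centre of its foot, z along it to the handle; in the holder its foot is 10 mm above the holder's underside.
- magnifier: Bystander: walnut-handled magnifier lying on the kit, about 190 mm long, 20 mm thick; leave it.
- dropper: Bystander: cobalt glass dropper bottle, 34 mm across, 80 mm tall; leave it.
- mirror: Bystander: telescoping inspection mirror lying on the kit, about 240 mm long, 14 mm thick; leave it.
- lens_cap: Bystander: black lens cap, 48 mm across, 9 mm thick; leave it.
- powder_jar: Bystander: closed grey powder jar, 56 mm across, 55 mm tall; leave it.
- scale_bar: Bystander: white photo scale bar, 150 by 25 by 4 mm, fixed flat on the kit.
- bin_rim (a point): Middle of the front rim of the grey tilting bin (200 by 90 by 120 mm, rim up to about 180 mm above the work surface) at the kit's +y end; leave it.

How it is judged (in metres and radians):
On the way, in this order (a step that is already met when the one before it is completed fails the run):
1. the rod's foot is pressed steadily (over 1.5 N) against the bottom of the empty socket (horizontal distance between rod and socket_mouth below 0.008 m and z of rod in the frame of stand below 0.041 m and (contact force between rod and stop_a above 1.5 N or contact force between rod and stop_b above 1.5 N or contact force between rod and stop_c above 1.5 N)), for 0.3 s.
2. the rod stands in its holder again, let go (horizontal distance between rod and holder below 0.006 m and z of rod in the frame of holder below 0.015 m and angle between rod's own z axis and vertical below 0.15 rad and contact force between rod and the fingers below 0.05 N), for 0.2 s.
At the end, for the whole second after the job is handed in: One spare post rests in the socket (foot within 4 mm of its axis, tilt under 0.1 rad), top level with the fixed posts within 3 mm; the other two upright (0.2 rad) within 12 mm of their starts; the rod back in its holder (6 mm off axis, foot under 15 mm up, tilt under 0.15 rad); all at rest (((z of post_short_top in the frame of stand between 0.077 and 0.083 m and horizontal distance between post_short and socket_mouth below 0.004 m and angle between post_short's own z axis and vertical below 0.1 rad and linear speed of post_short below 0.02 m/s and distance of each of post_mid, post_long from where it was at the start of the episode below 0.012 m and angle between each of post_mid, post_long's own z axis and vertical below 0.2 rad) or (z of post_mid_top in the frame of stand between 0.077 and 0.083 m and horizontal distance between post_mid and socket_mouth below 0.004 m and angle between post_mid's own z axis and vertical below 0.1 rad and linear speed of post_mid below 0.02 m/s and distance of each of post_short, post_long from where it was at the start of the episode below 0.012 m and angle between each of post_short, post_long's own z axis and vertical below 0.2 rad) or (z of post_long_top in the frame of stand between 0.077 and 0.083 m and horizontal distance between post_long and socket_mouth below 0.004 m and angle between post_long's own z axis and vertical below 0.1 rad and linear speed of post_long below 0.02 m/s and distance of each of post_short, post_mid from where it was at the start of the episode below 0.012 m and angle between each of post_short, post_mid's own z axis and vertical below 0.2 rad)) and horizontal distance between rod and holder below 0.006 m and z of rod in the frame of holder below 0.015 m and angle between rod's own z axis and vertical below 0.15 rad and linear speed of rod below 0.02 m/s); the robot touches nothing.
It fails at once if the rod is pushed against the stand or the socket's bottom with more than 20 N (contact force between rod and stand above 20 N or contact force between rod and stop_a above 20 N or contact force between rod and stop_b above 20 N or contact force between rod and stop_c above 20 N).
It fails at once if a spare post is pushed against the stand or the socket's bottom with more than 20 N (contact force between any of post_short, post_mid, post_long and stand above 20 N or contact force between any of post_short, post_mid, post_long and stop_a above 20 N or contact force between any of post_short, post_mid, post_long and stop_b above 20 N or contact force between any of post_short, post_mid, post_long and stop_c above 20 N).
It fails at once if a spare post of the wrong length is put into the socket ((horizontal distance between stop_a and socket_mouth below 0.005 m and (horizontal distance between post_mid and socket_mouth below 0.008 m and z of post_mid in the frame of stand below 0.041 m)) or (horizontal distance between stop_a and socket_mouth below 0.005 m and (horizontal distance between post_long and socket_mouth below 0.008 m and z of post_long in the frame of stand below 0.041 m)) or (horizontal distance between stop_b and socket_mouth below 0.005 m and (horizontal distance between post_short and socket_mouth below 0.008 m and z of post_short in the frame of stand below 0.041 m)) or (horizontal distance between stop_b and socket_mouth below 0.005 m and (horizontal distance between post_long and socket_mouth below 0.008 m and z of post_long in the frame of stand below 0.041 m)) or (horizontal distance between stop_c and socket_mouth below 0.005 m and (horizontal distance between post_short and socket_mouth below 0.008 m and z of post_short in the frame of stand below 0.041 m)) or (horizontal distance between stop_c and socket_mouth below 0.005 m and (horizontal distance between post_mid and socket_mouth below 0.008 m and z of post_mid in the frame of stand below 0.041 m))).
It fails at once if a bystander is moved by more than 30 mm (distance of any of magnifier, dropper, mirror, lens_cap, powder_jar, bin_rim from where it was at the start of the episode above 0.03 m).
It also fails if it takes over 72 s, if anything falls off the work surface, if the arm or the gripper's body presses on something with over 40 N, if the wrist force passes 120 N, or if a joint passes its speed limit or range.

## Working session

There is one attempt and no reset: what is moved stays moved. The work goes in short steps, Python scripts to look and compute and a tool call to move; the robot and the scene stay as the last step left them, time stands still between calls to the robot, and variables do not carry over. Pictures are saved under pics/ and viewed, and the job is handed in when it is done.

Besides the shell and the picture viewer there is one more tool, called by a JSON object that holds its "api" and its "payload". carry_out: Moves the arm, as the interface text tells. Its arguments: {"type":"object","properties":{"increments":{"type":"array"}},"required":["increments"]}

```bash
ls; mkdir -p pics
cat > h.py <<'E'
import numpy as np, cv2
from workcell import r, viewer, workorder, spotter
def shot(n,f):
    im=viewer.get_image(n); cv2.imwrite('pics/'+f,cv2.cvtColor(np.asarray(im['frame']),cv2.COLOR_RGB2BGR)); return im
E
python3 - <<'E'
from h import *
s=r.sense(); print(s)
for n in ['scene','top','wrist']:
    im=shot(n,n+'0.png'); print(n,im['fx'],im['cx'],im['cy'],np.round(im['R'],4).tolist(),np.round(im['t'],1).tolist())
    for t in ['stand','socket_mouth','rack','post_short_top','post_mid_top','post_long_top','holder','rod']:
        a=spotter.tip_of(t,n); print(t,[(np.round(d['xy'],1).tolist(),round(d['score'],2)) for d in a[:3]])
E
```

```text
pics
{'time_s': 0.0, 'qpos': array([ 1.02601947e+00,  3.42720991e-01,  1.52500696e+00, -8.21137036e-06,
        1.27538636e+00, -1.45983159e-01]), 'dq': array([-4.39298514e-05, -1.21780097e-03, -1.16141199e-03, -1.11004528e-03,
       -1.02664246e-04,  1.00158787e-03]), 'joint_efforts': array([-1.37296905e-03, -4.33683157e+01, -2.46011513e+01, -1.73829567e-04,
        8.18978384e-03,  4.03442783e-06]), 'ee_pos': array([203.62923281, 483.47514794, 230.63036159]), 'tool_rot': array([ 8.33157840e-01,  5.53034751e-01, -6.86682551e-04,  3.27632378e-04]), 'ft_force': array([-0.19809822, -0.92199066,  0.49467773]), 'wrist_torque': array([-0.04911428, -0.0230752 , -0.0493412 ]), 'opening': 1.00005093442102}
scene 496.2672112581668 248.37281162161395 194.37432748298045 [[0.347, 0.9379, -0.0021], [0.7925, -0.2944, -0.5342], [-0.5016, 0.1837, -0.8454]] [-284.8, -346.9, 1565.4]
stand [([84.6, 208.2], 0.69), ([210.7, 227.6], 0.58)]
socket_mouth [([204.1, 208.7], 0.67)]
rack [([92.5, 241.4], 0.77)]
post_short_top [([203.7, 209.5], 0.59), ([84.5, 208.7], 0.46)]
post_mid_top [([82.1, 249.2], 0.41), 
[... 269 characters left out ...]
.0023, -0.9957]] [86.0, 575.7, 1322.1]
stand [([285.6, 188.2], 0.88), ([285.6, 140.6], 0.26)]
socket_mouth [([281.0, 199.6], 0.66)]
rack [([365.9, 208.2], 0.68)]
post_short_top [([373.1, 231.5], 0.57), ([367.4, 190.3], 0.45), ([201.2, 200.7], 0.26)]
post_mid_top [([376.5, 185.5], 0.49)]
post_long_top [([373.6, 206.8], 0.51), ([233.8, 248.6], 0.46)]
holder [([202.7, 200.7], 0.87)]
rod [([201.3, 203.9], 0.56), ([200.2, 201.2], 0.4)]
wrist 311.6041288504037 251.9232623545194 194.3869617796586 [[0.3883, 0.9215, 0.0003], [0.8767, -0.3695, 0.3079], [0.2839, -0.1193, -0.9514]] [-525.6, -41.2, 380.2]
stand []
socket_mouth []
rack []
post_short_top []
post_mid_top []
post_long_top []
holder []
rod []
```

Run:
```python
import cv2
a=cv2.imread('pics/top0.png');cv2.imwrite('pics/top0b.png',cv2.resize(a[110:290,150:410],None,fx=3,fy=3,interpolation=cv2.INTER_CUBIC))
a=cv2.imread('pics/scene0.png');cv2.imwrite('pics/scene0b.png',cv2.resize(a[110:310,50:350],None,fx=2.6,fy=2.6,interpolation=cv2.INTER_CUBIC))
```

```text
(no output)
```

View pics/top0b.png

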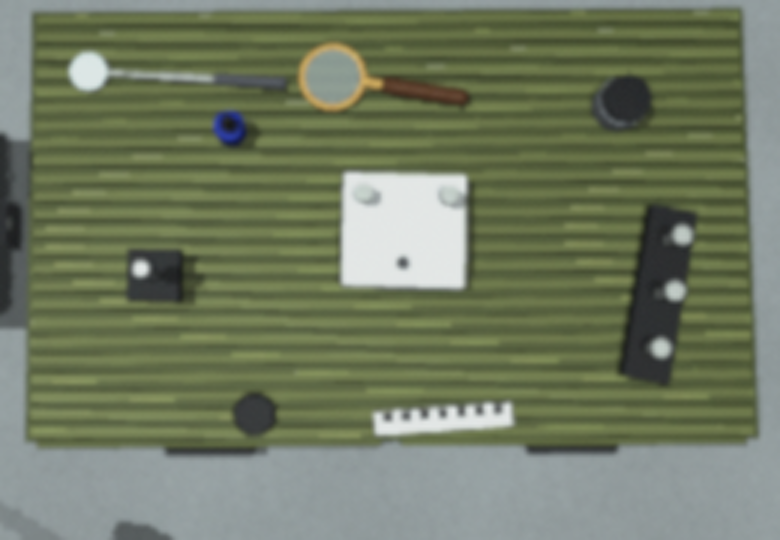

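View pics/scene0b.png

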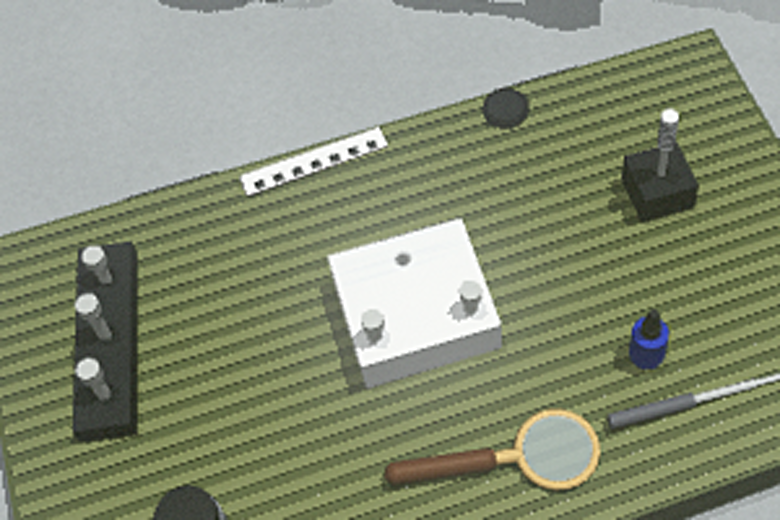

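View pics/wrist0.png

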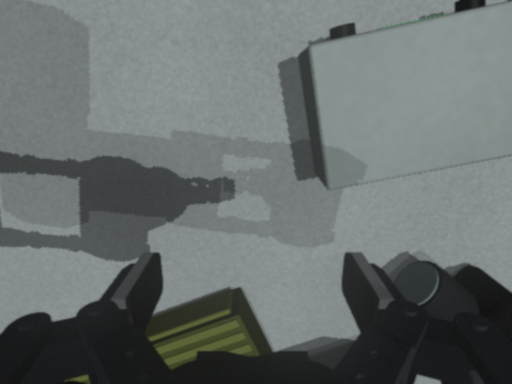

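View pics/top0.png

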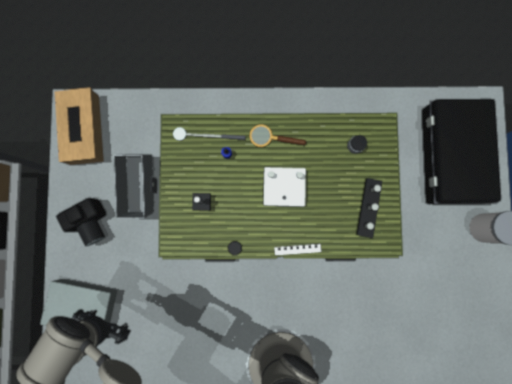

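```bash
cat >> h.py <<'E'
CAM={}
def ray(im,uv):
    R=np.array(im['R']);t=np.array(im['t'])
    d=R.T@np.array([(uv[0]-im['cx'])/im['fx'],(uv[1]-im['cy'])/im['fy'],1]); return -R.T@t,d/np.linalg.norm(d)
def tri(obs):
    A=np.zeros((3,3));b=np.zeros(3);L=[]
    for im,uv in obs:
        c,d=ray(im,uv);P=np.eye(3)-np.outer(d,d);A+=P;b+=P@c;L.append((c,P))
    X=np.linalg.solve(A,b); return X,[round(float(np.linalg.norm(P@(X-c))),1) for c,P in L]
def onz(im,uv,z):
    c,d=ray(im,uv); return c+d*(z-c[2])/d[2]
def proj(im,X):
    p=np.array(im['R'])@X+np.array(im['t']); return im['fx']*p[0]/p[2]+im['cx'],im['fy']*p[1]/p[2]+im['cy']
E
python3 - <<'E'
from h import *
T=viewer.get_image('top');S=viewer.get_image('scene')
pr={'rod':((140,268),(670,117)),'pA':((661,348),(93,255)),'pB':((676,291),(88,303)),'pC':((683,235),(88,368)),'sock':((403,263),(402,259)),'fixL':((360,190),(470,290)),'fixR':((448,192),(373,319)),'jar':((628,97),(187,500)),'dropper':((229,118),(653,315))}
for k,(a,b) in pr.items():
    a=(150+(a[0]-1)/3,110+(a[1]-1)/3);b=(50+(b[0]-.8)/2.6,110+(b[1]-.8)/2.6)
    X,e=tri([(T,a),(S,b)]);print(k,np.round(X,1),e)
E
```

```text
rod [538.4 256.6 185.7] [1.3, 1.3]
pA [ 457.  -277.9  122. ] [0.8, 0.8]
pB [ 515.7 -289.4  138.6] [0.2, 0.2]
pC [ 574.5 -301.6  130.8] [0.4, 0.4]
sock [548.5 -11.4 103.2] [1.2, 1.2]
fixL [621.7  33.3 139.4] [3.0, 3.0]
fixR [619.5 -57.  139.8] [1.6, 1.6]
jar [ 721.1 -247.7  132. ] [0.1, 0.1]
dropper [699.6 172.8 137.9] [0.2, 0.2]
```

```bash
cat >> h.py <<'E'
from scipy.spatial.transform import Rotation as Ro
def delta(X,yaw=np.pi/2):
    "cm shift in tool axes to TCP target X after, and twist to yaw"
    s=r.sense();R=Ro.from_quat(s['tool_rot']).as_matrix()
    y=np.arctan2(R[1,0],R[0,0]);tw=-(yaw-y)
    Rd=np.array([[np.cos(yaw),np.sin(yaw),0],[np.sin(yaw),-np.cos(yaw),0],[0,0,-1]]).astype(float)
    d=np.array(X)-s['ee_pos']
    return dict(d_tool_now=np.round(R.T@d/10,3),d_tool_afteryaw=np.round(Rd.T@d/10,3),twist=round(float(tw),3),tilt=np.round(R[:,2],4),pos=np.round(s['ee_pos'],1),f=np.round(s['ft_force'],2),op=round(s['opening'],3),t=round(s['time_s'],2))
E
python3 - <<'E'
from h import *
s=r.sense();R=Ro.from_quat(s['tool_rot']).as_matrix();W=viewer.get_image('wrist')
c=-np.array(W['R']).T@W['t'];print('cam in tool',R.T@(c-s['ee_pos']),'axis',R.T@np.array(W['R'])[2], (np.array(W['R'])@R).round(3))
print(delta([450,256,245]))
E
```

```text
cam in tool [   0.47846808  -77.87595028 -143.20042142] axis [1.86049681e-04 3.07914007e-01 9.51414174e-01] [[ 1.     0.    -0.   ]
 [-0.     0.951 -0.308]
 [ 0.     0.308  0.951]]
{'d_tool_now': array([-11.437,  31.53 ,  -1.369]), 'd_tool_afteryaw': array([-22.783,  24.615,  -1.368]), 'twist': -0.399, 'tilt': array([ 0.e+00,  1.e-04, -1.e+00]), 'pos': array([203.8, 483.8, 231.3]), 'f': array([0.02, 0.32, 0.05]), 'op': 1.003, 't': 1.5}
```

{"api": "carry_out", "payload": {"increments": [[8.5,0,0,0,-0.133],[8.5,0,0,0,-0.133],[8.5,0,0,0,-0.133],[8.5,-3.2,3.5,-0.4,0],[8.5,-3.2,3.5,-0.4,0],[8.5,-3.2,3.5,-0.4,0],[8.5,-3.2,3.5,-0.4,0],[8.5,-3.2,3.5,0,0],[8.5,-3.2,3.5,0,0],[8.5,-3.2,3.5,0,0]]}}

```text
time_s: 2.5
ee_pos: [450.1, 258.4, 247.5]
tool_rot: [0.707, 0.707, 0.0, 0.0]
ft_force: [0.2, 1.9, -0.4]
opening: 0.995
```

Run:
```python
from h import *
import pickle
W=shot('wrist','w1.png');pickle.dump({k:np.array(v) for k,v in W.items()},open('w1.pkl','wb'))
print(delta([520,256,250]),proj(W,np.array([538,257,189])))
```

```text
{'d_tool_now': array([ 0.252,  6.481, -0.252]), 'd_tool_afteryaw': array([ 0.227,  6.481, -0.276]), 'twist': -0.004, 'tilt': array([ 0.0038, -0.0027, -1.    ]), 'pos': array([455.2, 253.7, 247.2]), 'f': array([ 4.86, -4.64, -0.54]), 'op': 0.997, 't': 2.55} (np.float64(250.04347031303004), np.float64(316.7415969206518))
```

View pics/w1.png

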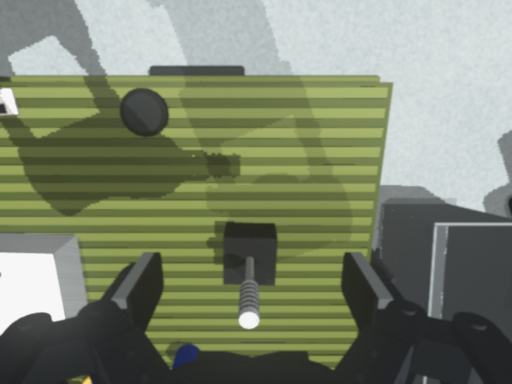

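{"api": "carry_out", "payload": {"increments": [[8.5,0.1,2.5,0,0],[8.5,0.1,2.5,0,0],[8.5,0,2.5,0,0],[8.5,0,0.5,0,0],[8.5,0,0,0,0],[8.5,0,0,0,0],[8.5,0,0,0,0],[8.5,0,0,0,0],[8.5,0,0,0,0],[8.5,0,0,0,0]]}}

```text
time_s: 3.55
ee_pos: [528.7, 262.0, 247.5]
tool_rot: [0.707, 0.707, 0.0, 0.0]
ft_force: [0.1, 0.4, -0.5]
opening: 0.995
```

Run:
```python
from h import *
import pickle
W=shot('wrist','w2.png');pickle.dump({k:np.array(v) for k,v in W.items()},open('w2.pkl','wb'))
print(delta([538,256,250]),proj(W,np.array([538,257,189])))
a=cv2.imread('pics/w2.png');cv2.imwrite('pics/w2b.png',cv2.resize(a[120:320,150:350],None,fx=3,fy=3,interpolation=cv2.INTER_CUBIC))
```

```text
{'d_tool_now': array([-0.595,  0.926, -0.251]), 'd_tool_afteryaw': array([-0.594,  0.926, -0.251]), 'twist': 0.0, 'tilt': array([ 3.e-04,  1.e-04, -1.e+00]), 'pos': array([528.7, 261.9, 247.5]), 'f': array([0.01, 0.12, 0.11]), 'op': 0.998, 't': 3.6} (np.float64(244.68490754990268), np.float64(223.8977061700113))
```

View pics/w2b.png

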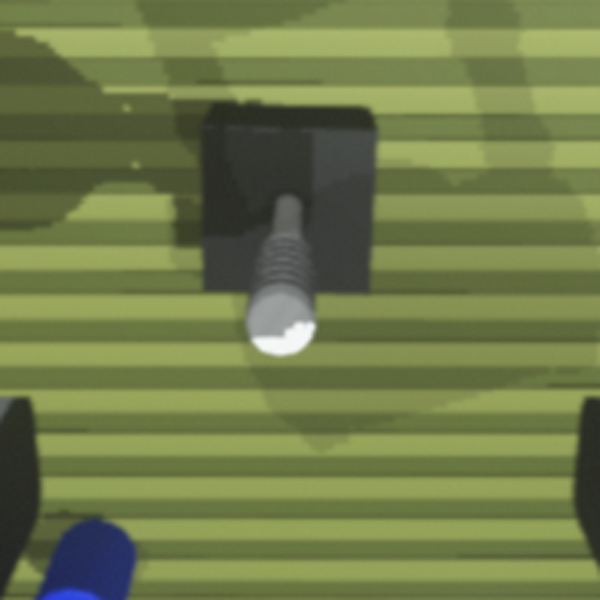

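View pics/w2.png

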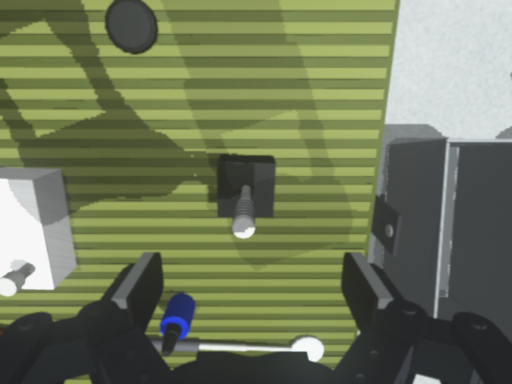

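Run:
```python
from h import *
import pickle
w1,w2=[pickle.load(open(f,'rb')) for f in('w1.pkl','w2.pkl')]
uv=(243.6,227.5)
print(tri([(w1,(249,320)),(w2,uv)]));print(onz(w2,uv,189),onz(w2,uv,186))
# holder top face corners crop (203,128),(376,130),(370,293),(204,290) z=100
cs=[(150+(a-1)/3,120+(b-1)/3) for a,b in [(203,128),(376,130),(370,293),(204,290)]]
P=np.array([onz(w2,c,100) for c in cs]);print(P.round(1),P.mean(0))
X=onz(w2,uv,189);print(delta([X[0],X[1],146]))
```

```text
(array([540.39608686, 256.21334017, 189.80560048]), [0.0, 0.0])
[540.75327957 256.21690146 189.        ] [542.09015719 256.13061651 186.        ]
[[513.1 229.3 100. ]
 [513.7 284.  100. ]
 [569.3 283.3 100. ]
 [568.2 227.7 100. ]] [541.07889426 256.0652927  100.        ]
{'d_tool_now': array([-0.575,  1.198, 10.149]), 'd_tool_afteryaw': array([-0.573,  1.201, 10.149]), 'twist': 0.0, 'tilt': array([ 3.e-04,  1.e-04, -1.e+00]), 'pos': array([528.7, 261.9, 247.5]), 'f': array([0.01, 0.12, 0.11]), 'op': 0.998, 't': 3.6}
```

{"api": "carry_out", "payload": {"increments": [[8.5,-0.58,1.2,0,0],[8.5,0,0,2,0],[8.5,0,0,2,0],[8.5,0,0,2,0],[8.5,0,0,2,0],[8.5,0,0,1.5,0],[8.5,0,0,0.6,0],[8.5,0,0,0,0],[8.5,0,0,0,0],[8.5,0,0,0,0]]}}

```text
time_s: 4.6
ee_pos: [541.6, 256.2, 147.3]
tool_rot: [0.707, 0.707, 0.001, 0.0]
ft_force: [0.3, -0.4, 0.4]
opening: 0.993
```

{"api": "carry_out", "payload": {"increments": [[6,0,0,0,0],[4,0,0,0,0],[3,0,0,0,0],[2.4,0,0,0,0],[2,0,0,0,0],[1.6,0,0,0,0],[1.2,0,0,0,0],[0.8,0,0,0,0],[0,0,0,0,0],[0,0,0,0,0]]}}

```text
time_s: 5.6
ee_pos: [541.0, 256.0, 146.5]
tool_rot: [0.707, 0.707, 0.0, 0.0]
ft_force: [-0.5, -1.3, 1.7]
opening: 0.171
```

Run:
```python
from h import *
W=shot('wrist','w3.png')
print(delta([541,256,146]),r.sense()['ft_force'])
```

```text
{'d_tool_now': array([-0.002,  0.002,  0.045]), 'd_tool_afteryaw': array([-0.002,  0.002,  0.045]), 'twist': 0.0, 'tilt': array([ 3.e-04, -0.e+00, -1.e+00]), 'pos': array([541. , 256. , 146.4]), 'f': array([-1.11, -0.83,  2.49]), 'op': 0.169, 't': 5.65} [-1.11228187 -0.83407319  2.4898854 ]
```

View pics/w3.png

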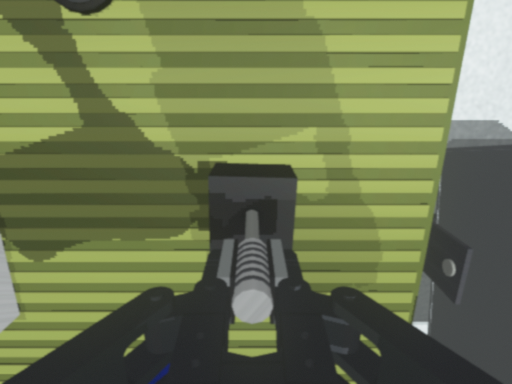

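{"api": "carry_out", "payload": {"increments": [[0,0,0,1,0],[0,0,0,-3,0],[0,0,0,-3,0],[0,0,0,-1.5,0],[0,-4,0,0,0],[0,-4.5,0,0,0],[0,-4.5,0,0,0],[0,-4.5,0,0,0],[0,-3.5,0,0,0],[0,-2,0,0,0]]}}

```text
time_s: 6.65
ee_pos: [540.7, 23.5, 211.0]
tool_rot: [0.708, 0.706, -0.0, -0.0]
ft_force: [0.5, -0.2, -0.3]
opening: 0.164
```

My first row went 1 cm down instead of up, which was a slip. The rod may have slid in the grip, so I'll check before using its length.

Run:
```python
from h import *
import pickle
W=shot('wrist','w4.png');pickle.dump({k:np.array(v) for k,v in W.items()},open('w4.pkl','wb'))
S=shot('scene','s4.png');T=shot('top','t4.png')
print(delta([541,256,146]))
p=r.sense()['ee_pos']; print('foot nominal',proj(W,p-[0,0,76.4]),proj(S,p-[0,0,76.4]),'top',proj(W,p+[0,0,42.6]),proj(S,p+[0,0,42.6]), 'socket',proj(W,np.array([548.5,-11.4,106])))
a=cv2.imread('pics/w4.png');cv2.imwrite('pics/w4b.png',cv2.resize(a[120:340,120:380],None,fx=2.7,fy=2.7,interpolation=cv2.INTER_CUBIC))
a=cv2.imread('pics/s4.png');cv2.imwrite('pics/s4b.png',cv2.resize(a[120:270,120:320],None,fx=4,fy=4,interpolation=cv2.INTER_CUBIC))
```

```text
{'d_tool_now': array([23.073, -0.041,  6.51 ]), 'd_tool_afteryaw': array([2.3077e+01, 1.0000e-02, 6.4950e+00]), 'twist': -0.002, 'tilt': array([-4.e-04,  6.e-04, -1.e+00]), 'pos': array([540.9,  25.2, 211. ]), 'f': array([ 1.11,  0.68, -0.89]), 'op': 0.168, 't': 6.8}
foot nominal (np.float64(254.0836271694884), np.float64(203.12933291505726)) (np.float64(217.46448278812514), np.float64(195.40408187142435)) top (np.float64(256.0878341229709), np.float64(306.70118125584366)) (np.float64(214.4812377738295), np.float64(166.4087782906713)) socket (np.float64(210.3825477581046), np.float64(200.39104171174043))
```

View pics/w4b.png

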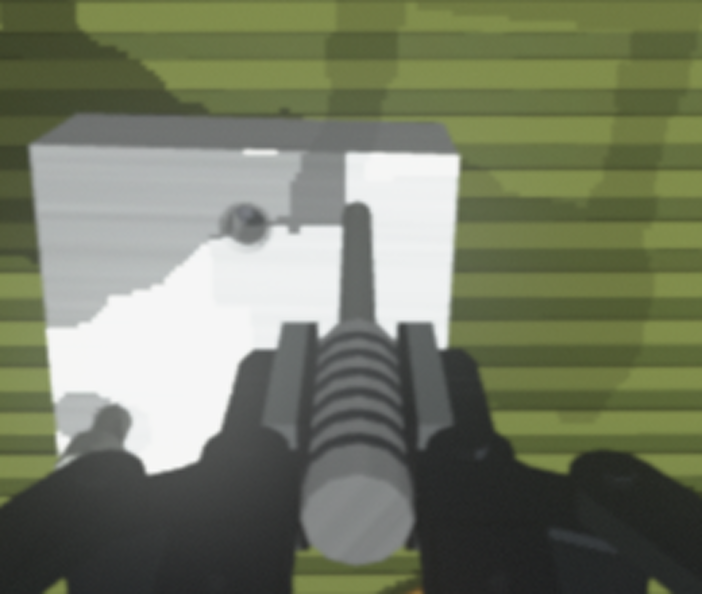

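View pics/s4b.png

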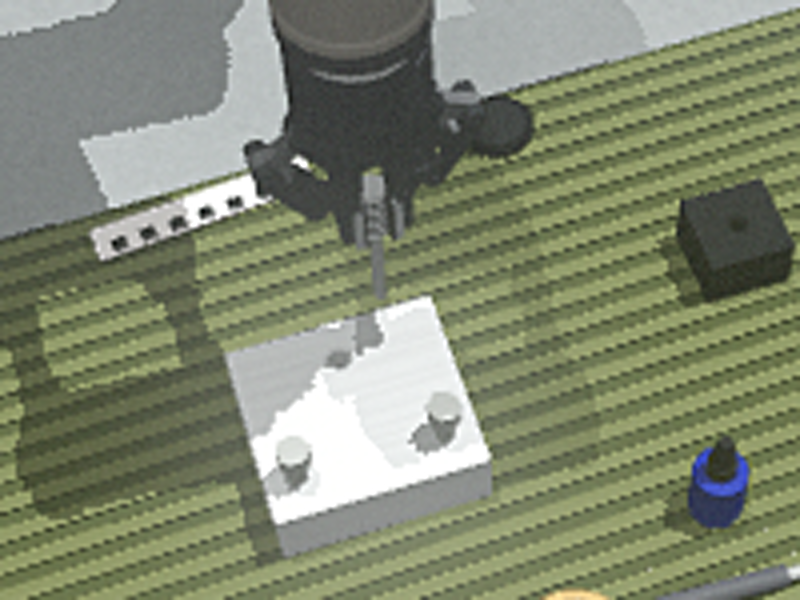

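Run:
```python
from h import *
import pickle
W=shot('wrist','w5.png');pickle.dump({k:np.array(v) for k,v in W.items()},open('w5.pkl','wb'))
p=r.sense()['ee_pos'];print(p,r.sense()['ft_force'],r.sense()['time_s'])
for z in [40,43,46,49,52]: print('top',z,np.round(proj(W,p+[0,0,z]),1))
for z in [-78,-76.4,-73,-70,-67]: print('foot',z,np.round(proj(W,p+[0,0,z]),1),np.round(proj(W,p+[-4,0,z]),1))
a=cv2.imread('pics/w5.png');b=cv2.imread('pics/w3.png')
o=np.hstack([cv2.resize(a[170:340,210:295],None,fx=3.4,fy=3.4,interpolation=cv2.INTER_CUBIC),cv2.resize(b[170:340,210:295],None,fx=3.4,fy=3.4,interpolation=cv2.INTER_CUBIC)])
cv2.imwrite('pics/w5b.png',o)
a=cv2.imread('pics/w5.png');cv2.imwrite('pics/w5c.png',cv2.resize(a[150:280,120:310],None,fx=4,fy=4,interpolation=cv2.INTER_CUBIC))
```

```text
[540.87809247  26.21947516 210.99266212] [ 0.46971505  0.03597462 -0.41568356] 6.85
top 40 [254.3 302. ]
top 43 [254.4 307. ]
top 46 [254.4 312.2]
top 49 [254.5 317.7]
top 52 [254.6 323.5]
foot -78 [253.1 202.2] [253.1 197.2]
foot -76.4 [253.1 202.9] [253.1 197.8]
foot -73 [253.1 204.4] [253.1 199.3]
foot -70 [253.1 205.8] [253.1 200.6]
foot -67 [253.1 207.3] [253.1 202. ]
```

View pics/w5b.png

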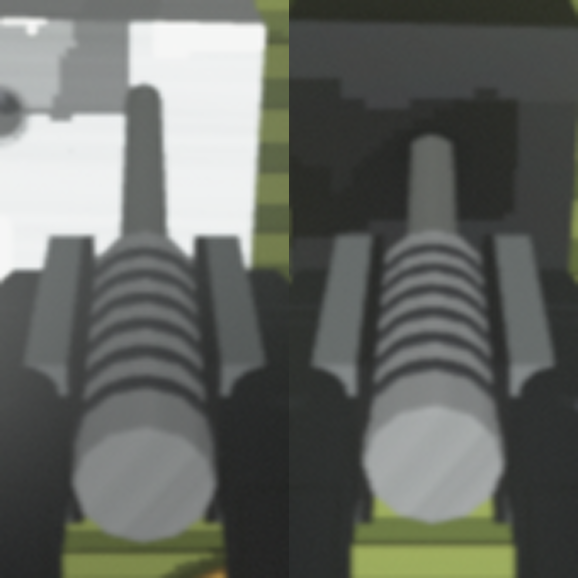

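View pics/w5c.png

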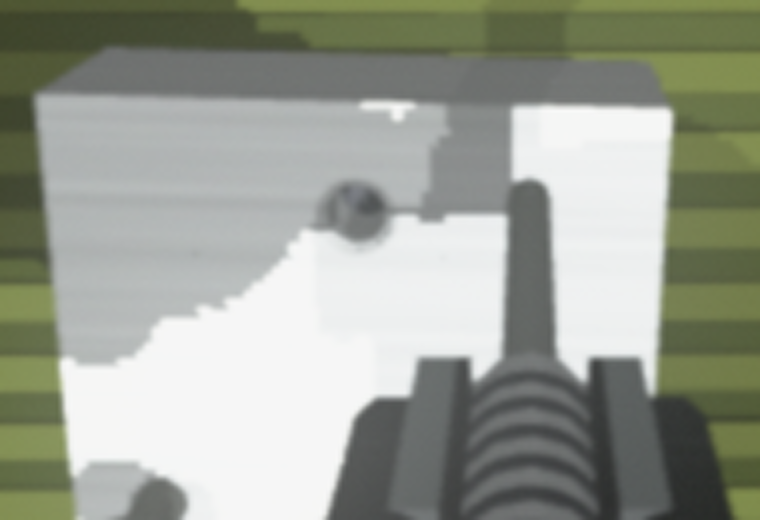

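Run:
```python
from h import *
import pickle
w=pickle.load(open('w5.pkl','rb'))
f=lambda a,b:(120+(a+.5)/4-.5,150+(b+.5)/4-.5)
print('sock',onz(w,f(357,212),106))
L=onz(w,f(36,95),106);Rr=onz(w,f(672,107),106);print(L,Rr,np.linalg.norm(L-Rr))
d=(Rr-L)/np.linalg.norm(Rr-L);n=np.array([-d[1],d[0],0]);n*=np.sign(n[0]);print('sock pred',(L+Rr)/2+n*25, np.degrees(np.arctan2(d[0],d[1])))
p=r.sense()['ee_pos']
# foot: near edge row
for z in(-76.4,-73,-70): print(z,onz(w,f(529,181),p[2]+z)-p)
```

```text
sock [550.64340596 -11.00398626 106.        ]
[525.08424065 -75.58859113 106.        ] [527.94355788  54.73176421 106.        ] 130.35171925509673
sock pred [551.50788402 -10.97679848 106.        ] 1.2569067072377793
-76.4 [ -6.3160295  -0.8938865 -76.4      ]
-73 [ -7.4211006   -0.89258929 -73.        ]
-70 [ -8.39616333  -0.89144469 -70.        ]
```

{"api": "carry_out", "payload": {"increments": [[0,-1.8,0.6,0,0],[0,-1.8,0.6,0,0],[0,0,0,0.5,0],[0,0,0,1,0],[0,0,0,0.7,0],[0,0,0,0,0],[0,0,0,0,0],[0,0,0,0,0],[0,0,0,0,0],[0,0,0,0,0]]}}

```text
time_s: 7.85
ee_pos: [553.1, -9.9, 189.6]
tool_rot: [0.707, 0.707, 0.0, 0.0]
ft_force: [-0.2, 0.2, -1.2]
opening: 0.168
```

Run:
```python
from h import *
import pickle
W=shot('wrist','w6.png');S=shot('scene','s6.png')
p=r.sense()['ee_pos'];print(p,r.sense()['ft_force'])
print(proj(W,np.array([551,-11,106])),proj(S,np.array([551,-11,106])))
a=cv2.imread('pics/w6.png')[150:280,190:320];b=cv2.imread('pics/s6.png')[140:240,160:260]
cv2.imwrite('pics/w6b.png',np.hstack([cv2.resize(a,(400,400),interpolation=cv2.INTER_CUBIC),cv2.resize(b,(400,400),interpolation=cv2.INTER_CUBIC)]))
```

```text
[553.0510975   -9.91029929 189.51388798] [0.86878903 0.08173547 0.03394373]
(np.float64(250.3716779570656), np.float64(197.1356212464613)) (np.float64(205.18236618433934), np.float64(209.4534206689037))
```

View pics/w6b.png

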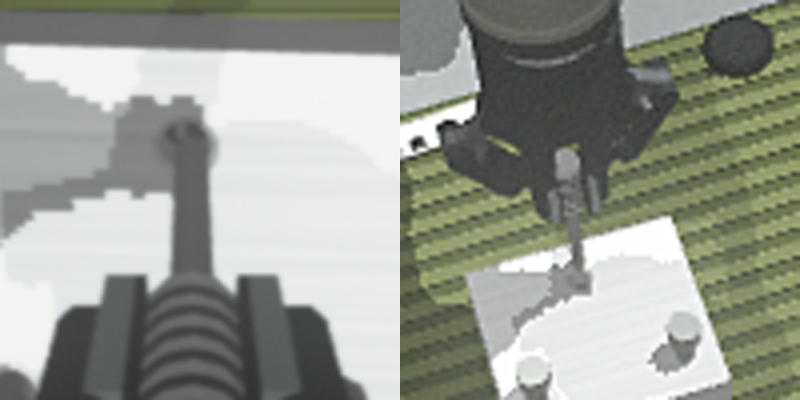

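Run:
```python
import cv2
a=cv2.imread('pics/w6.png')[180:220,230:275]
cv2.imwrite('pics/w6c.png',cv2.resize(a,None,fx=14,fy=14,interpolation=cv2.INTER_NEAREST))
b=cv2.imread('pics/s6.png')[180:225,180:230]
cv2.imwrite('pics/s6c.png',cv2.resize(b,None,fx=13,fy=13,interpolation=cv2.INTER_NEAREST))
```

```text
(no output)
```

View pics/w6c.png

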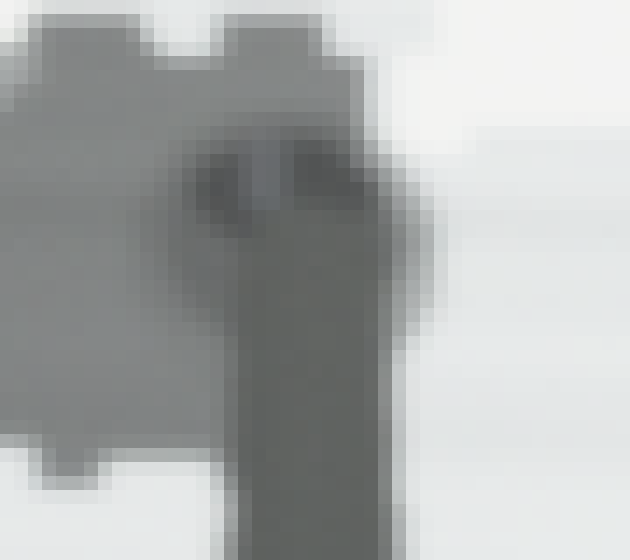

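View pics/s6c.png

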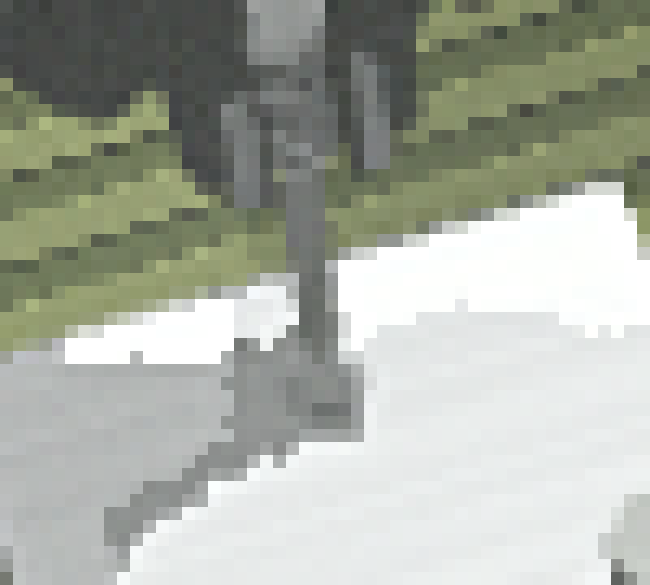

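{"api": "carry_out", "payload": {"increments": [[0,-0.1,0.1,0,0],[0,0,0,0.2,0],[0,0,0,0.3,0],[0,0,0,0.3,0],[0,0,0,0.3,0],[0,0,0,0.3,0],[0,0,0,0.3,0],[0,0,0,0.3,0],[0,0,0,0.3,0],[0,0,0,0.2,0]]}}

```text
time_s: 8.95
ee_pos: [553.9, -10.9, 164.0]
tool_rot: [0.707, 0.707, -0.0, -0.0]
ft_force: [-0.1, 0.6, -0.8]
opening: 0.177
```

Run:
```python
from h import *
W=shot('wrist','w7.png')
s=r.sense();print(s['ee_pos'],s['ft_force'],s['wrist_torque'],s['time_s'])
a=cv2.imread('pics/w7.png')[150:320,190:320]
cv2.imwrite('pics/w7b.png',cv2.resize(a,None,fx=3.5,fy=3.5,interpolation=cv2.INTER_CUBIC))
```

```text
[553.74609437 -10.86821759 163.72885865] [ 0.00314701 -0.29880524 -1.10319495] [ 0.05606748 -0.02414395 -0.00928614] 9.0
```

View pics/w7b.png

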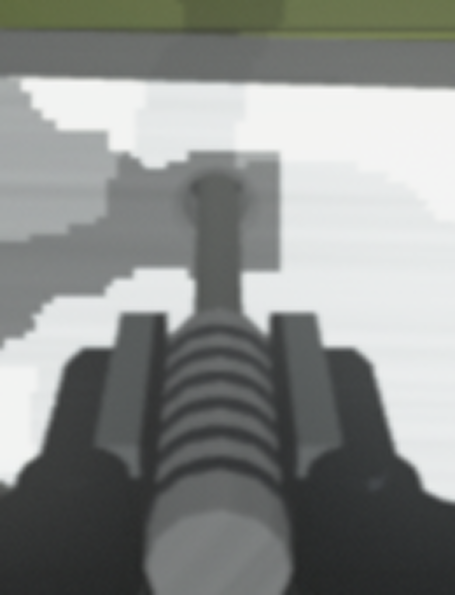

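{"api": "carry_out", "payload": {"increments": [[0,0,0,0.02,0],[0,0,0,0.02,0],[0,0,0,0.02,0],[0,0,0,0.02,0],[0,0,0,0.02,0],[0,0,0,0.02,0],[0,0,0,0.02,0],[0,0,0,0.02,0],[0,0,0,0,0],[0,0,0,0,0]]}}

```text
time_s: 10.0
ee_pos: [553.9, -10.9, 162.7]
tool_rot: [0.707, 0.707, 0.0, -0.0]
ft_force: [-0.1, 1.6, -0.1]
opening: 0.172
```

{"api": "carry_out", "payload": {"increments": [[0,0,0,0.02,0],[0,0,0,0.02,0],[0,0,0,0.02,0],[0,0,0,0.02,0],[0,0,0,0.02,0],[0,0,0,0.02,0],[0,0,0,0.02,0],[0,0,0,0.02,0],[0,0,0,0,0],[0,0,0,0,0]]}}

```text
time_s: 11.0
ee_pos: [554.0, -10.9, 161.1]
tool_rot: [0.707, 0.707, 0.0, -0.0]
ft_force: [-0.5, 0.3, -0.5]
opening: 0.166
```

{"api": "carry_out", "payload": {"increments": [[0,0,0,0.02,0],[0,0,0,0.02,0],[0,0,0,0.02,0],[0,0,0,0.02,0],[0,0,0,0.02,0],[0,0,0,0.02,0],[0,0,0,0.02,0],[0,0,0,0,0],[0,0,0,0,0],[0,0,0,0,0]]}}

```text
time_s: 12.0
ee_pos: [554.1, -10.9, 159.9]
tool_rot: [0.707, 0.707, 0.0, 0.0]
ft_force: [0.2, 1.3, 2.5]
opening: 0.173
```

Run:
```python
from h import *
for i in range(3):
    viewer.get_image('wrist');s=r.sense();print(s['ee_pos'].round(2),s['ft_force'].round(2),s['wrist_torque'].round(3),s['time_s'])
```

```text
[554.09 -10.9  159.92] [-0.82  0.05  3.57] [-0.012  0.123  0.014] 12.05
[554.08 -10.88 159.94] [-0.77 -0.34  3.3 ] [ 0.012  0.127 -0.035] 12.1
[554.1  -10.91 159.93] [-1.26 -0.24  3.68] [ 0.033  0.107 -0.003] 12.15
```

{"api": "carry_out", "payload": {"increments": [[0,0,0,0.02,0],[0,0,0,0.02,0],[0,0,0,0.01,0],[0,0,0,0,0],[0,0,0,0,0],[0,0,0,0,0],[0,0,0,0,0],[0,0,0,0,0],[0,0,0,0,0],[0,0,0,0,0]]}}

```text
time_s: 13.15
ee_pos: [554.2, -10.9, 159.8]
tool_rot: [0.707, 0.707, 0.0, 0.0]
ft_force: [-1.3, -0.2, 7.1]
opening: 0.17
```

Run:
```python
from h import *
W=shot('wrist','w8.png');S=shot('scene','s8.png')
s=r.sense();p=s['ee_pos'];print(p.round(2),s['ft_force'].round(2),s['wrist_torque'].round(3),s['time_s'])
for z in (189,197,205): print(z,np.round(proj(S,np.array([553,-11,z])),1),np.round(proj(W,np.array([p[0],p[1]-.9,z])),1))
a=cv2.imread('pics/w8.png')[150:340,190:320];b=cv2.imread('pics/s8.png')[130:240,160:260]
cv2.imwrite('pics/w8b.png',np.hstack([cv2.resize(a,(390,570),interpolation=cv2.INTER_CUBIC),cv2.resize(b,(400,570) if 0 else (400,440),interpolation=cv2.INTER_CUBIC)[:, :] if 0 else cv2.copyMakeBorder(cv2.resize(b,(400,440),interpolation=cv2.INTER_CUBIC),0,130,0,0,cv2.BORDER_CONSTANT)]))
```

```text
[554.23 -10.91 159.84] [-1.24  0.74  5.99] [0.105 0.25  0.037] 13.25
189 [202.7 191.6] [249.6 285.9]
197 [202.4 189.7] [249.5 297.7]
205 [202.1 187.7] [249.3 310.9]
```

View pics/w8b.png

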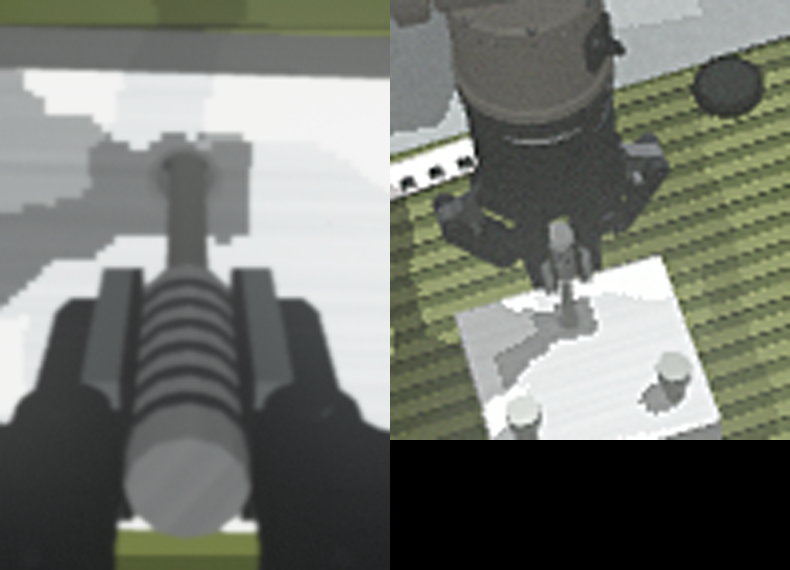

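{"api": "carry_out", "payload": {"increments": [[0,0,0,-1,0],[0,0,0,-2,0],[0,0,0,-2,0],[0,0,0,-2,0],[0,3.7,-0.5,0,0],[0,4.5,-0.5,0,0],[0,4.5,0,0,0],[0,4.5,0,0,0],[0,3.5,0,0,0],[0,2,0,0,0]]}}

```text
time_s: 14.25
ee_pos: [543.3, 219.0, 229.2]
tool_rot: [0.706, 0.708, 0.0, -0.0]
ft_force: [0.2, 0.0, -1.1]
opening: 0.17
```

{"api": "carry_out", "payload": {"increments": [[0,0,0,2,0],[0,0,0,0.5,0],[0,0,0,0,0],[0,0,0,0,0],[0,0,0,0,0],[0,0,0,0,0],[0,0,0,0,0],[0,0,0,0,0],[0,0,0,0,0],[0,0,0,0,0]]}}

```text
time_s: 15.25
ee_pos: [543.9, 216.1, 204.2]
tool_rot: [0.707, 0.707, 0.0, -0.0]
ft_force: [0.3, -0.2, -0.5]
opening: 0.175
```

Run:
```python
from h import *
import pickle
W=shot('wrist','w9.png');pickle.dump({k:np.array(v) for k,v in W.items()},open('w9.pkl','wb'))
s=r.sense();p=s['ee_pos'];print(p.round(2),s['ft_force'].round(2),s['time_s'])
print('hole',proj(W,np.array([540.9,256.1,100])),'foot',proj(W,p-[0,0,73.8]),'top',proj(W,p+[0,0,45.2]))
a=cv2.imread('pics/w9.png')[150:340,190:380]
cv2.imwrite('pics/w9b.png',cv2.resize(a,None,fx=3.1,fy=3.1,interpolation=cv2.INTER_CUBIC))
```

```text
[543.9  216.12 204.22] [-0.84 -0.13  0.06] 15.3
hole (np.float64(300.05637828024726), np.float64(188.26916378111056)) foot (np.float64(251.84433514290777), np.float64(204.0459576990912)) top (np.float64(251.7824395144541), np.float64(310.8270966752329))
```

View pics/w9b.png

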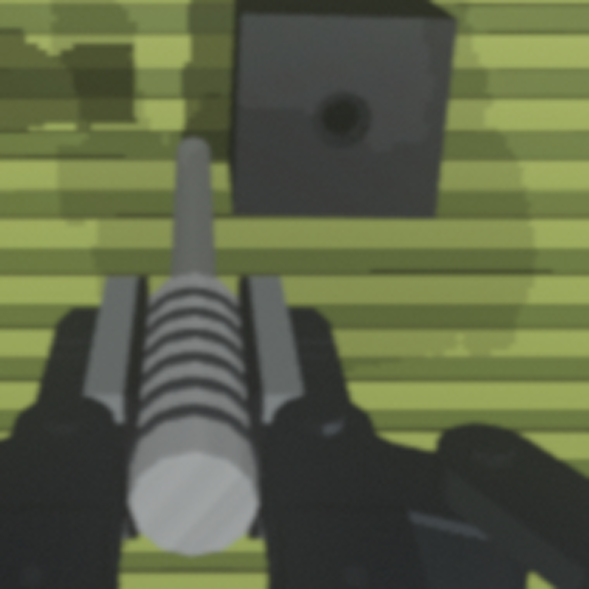

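{"api": "carry_out", "payload": {"increments": [[0,2,-0.05,0,0],[0,1.98,0,0,0],[0,0,0,0.8,0],[0,0,0,0.8,0],[0,0,0,0.6,0],[0,0,0,0,0],[0,0,0,0,0],[0,0,0,0,0],[0,0,0,0,0],[0,0,0,0,0]]}}

```text
time_s: 16.3
ee_pos: [543.5, 255.9, 182.5]
tool_rot: [0.707, 0.707, 0.0, 0.0]
ft_force: [-0.5, -0.4, -0.5]
opening: 0.17
```

Run:
```python
from h import *
W=shot('wrist','w10.png')
s=r.sense();p=s['ee_pos'];print(p.round(2),s['ft_force'].round(2),s['time_s'])
print('hole',proj(W,np.array([540.6,256.3,100])))
a=cv2.imread('pics/w10.png')[150:250,200:300]
a=cv2.convertScaleAbs(a,alpha=2)
cv2.imwrite('pics/w10b.png',cv2.resize(a,None,fx=6,fy=6,interpolation=cv2.INTER_CUBIC))
```

```text
[543.49 255.89 182.45] [ 0.55 -0.15 -0.93] 16.35
hole (np.float64(252.39001297149596), np.float64(196.5128582950832))
```

View pics/w10b.png

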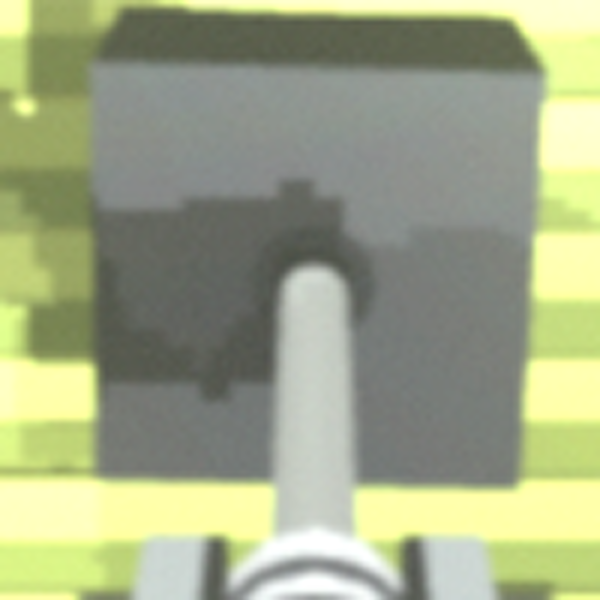

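{"api": "carry_out", "payload": {"increments": [[0,0,0,0.4,0],[0,0,0,0.4,0],[0,0,0,0.4,0],[0,0,-0.02,0.4,0],[0,0,-0.03,0.4,0],[0,0,-0.03,0.4,0],[0,0,-0.03,0.4,0],[0,0,-0.03,0.4,0],[0,0,-0.03,0.3,0],[0,0,0,0,0]]}}

```text
time_s: 17.35
ee_pos: [542.2, 255.9, 146.9]
tool_rot: [0.707, 0.707, 0.0, 0.0]
ft_force: [4.6, -0.1, -2.8]
opening: 0.166
```

{"api": "carry_out", "payload": {"increments": [[0,0,0,0.1,0],[0,0,0,0.1,0],[0,0,0,0.03,0],[0,0,0,0,0],[2.2,0,0,0,0],[3,0,0,0,0],[4.5,0,0,0,0],[6,0,0,0,0],[8.5,0,0,0,0],[8.5,0,0,0,0]]}}

```text
time_s: 18.35
ee_pos: [541.6, 255.9, 144.9]
tool_rot: [0.707, 0.707, -0.0, -0.0]
ft_force: [0.2, -0.0, 0.1]
opening: 0.991
```

Run:
```python
from h import *
W=shot('wrist','w11.png')
s=r.sense();p=s['ee_pos'];print(p.round(2),s['ft_force'].round(2),s['time_s'],s['opening'])
print('top',proj(W,np.array([540.7,256.2,189])))
```

```text
[541.61 255.91 144.88] [ 0.33  0.78 -0.21] 18.4 0.9993574495605598
top (np.float64(252.45881022626452), np.float64(307.1632370793149))
```

View pics/w11.png

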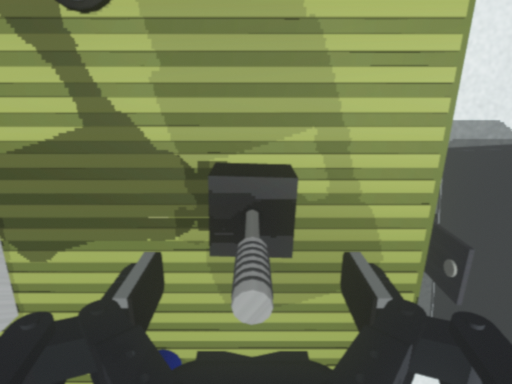

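{"api": "carry_out", "payload": {"increments": [[8.5,0,0,-2,0],[8.5,0,0,-4,0],[8.5,0,0,-3,0],[8.5,-3,-0.5,0,0],[8.5,-4.5,-0.5,0,0],[8.5,-4.5,-0.5,0,0],[8.5,-4.5,-0.5,0,0],[8.5,-4.5,-0.5,0,0],[8.5,-4.5,-0.5,0,0],[8.5,-4.5,-0.5,0,0]]}}

```text
time_s: 19.4
ee_pos: [506.2, -45.8, 235.1]
tool_rot: [0.707, 0.707, 0.0, 0.0]
ft_force: [0.7, 0.5, 0.5]
opening: 0.997
```

{"api": "carry_out", "payload": {"increments": [[8.5,-4.5,-0.8,0,0],[8.5,-4.5,-1,0,0],[8.5,-4.5,-1,0,0],[8.5,-4.5,-1,0,0],[8.5,-3.5,-1,0,0],[8.5,-2,-0.5,1,0],[8.5,0,0,1,0],[8.5,0,0,0,0],[8.5,0,0,0,0],[8.5,0,0,0,0]]}}

```text
time_s: 20.4
ee_pos: [454.4, -278.2, 215.4]
tool_rot: [0.706, 0.708, 0.0, 0.0]
ft_force: [0.4, 0.0, 1.0]
opening: 1.0
```

Run:
```python
from h import *
import pickle
W=shot('wrist','w12.png');pickle.dump({k:np.array(v) for k,v in W.items()},open('w12.pkl','wb'))
s=r.sense();p=s['ee_pos'];print(p.round(2),s['ft_force'].round(2),s['time_s'])
for X in ([457,-278,124],[515.7,-289.4,140],[574.5,-301.6,132]): print(proj(W,np.array(X)))
```

```text
[ 454.37 -278.27  215.45] [ 0.01 -0.44 -0.87] 20.45
(np.float64(252.05576154806107), np.float64(199.6281754627677))
(np.float64(237.7565953273436), np.float64(275.0429116043246))
(np.float64(225.21463272376656), np.float64(327.74186604078517))
```

View pics/w12.png

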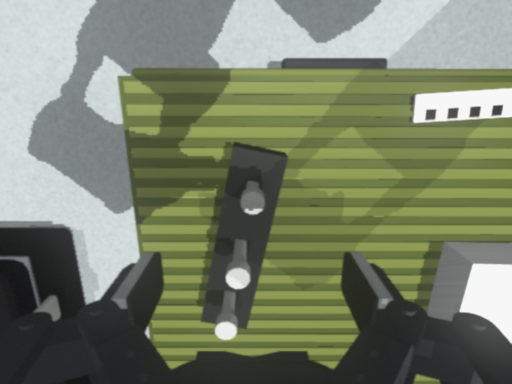

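{"api": "carry_out", "payload": {"increments": [[8.5,0,3,0,0],[8.5,0,3,0,0],[8.5,0,1,0,0],[8.5,0,0,0,0],[8.5,0,0,0,0],[8.5,0,0,0,0],[8.5,0,0,0,0],[8.5,0,0,0,0],[8.5,0,0,0,0],[8.5,0,0,0,0]]}}

```text
time_s: 21.45
ee_pos: [523.6, -279.2, 215.0]
tool_rot: [0.707, 0.707, 0.0, 0.0]
ft_force: [-0.0, 0.0, -0.8]
opening: 0.995
```

Run:
```python
from h import *
import pickle
W=shot('wrist','w13.png');pickle.dump({k:np.array(v) for k,v in W.items()},open('w13.pkl','wb'))
s=r.sense();p=s['ee_pos'];print(p.round(2),s['time_s'])
a=cv2.imread('pics/w12.png')[170:350,190:290];b=cv2.imread('pics/w13.png')[90:270,190:290]
cv2.imwrite('pics/w13b.png',cv2.resize(np.hstack([a,b]),None,fx=3.3,fy=3.3,interpolation=cv2.INTER_CUBIC))
```

```text
[ 523.7  -279.16  214.92] 21.5
```

View pics/w13b.png

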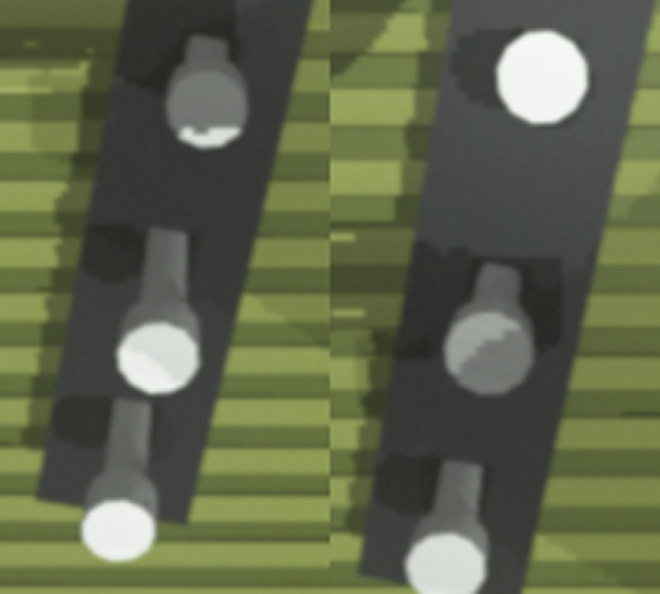

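Run:
```python
from h import *
import pickle
a,b=[pickle.load(open(f,'rb')) for f in('w12.pkl','w13.pkl')]
k=3.3
for n,p,q in (('A',(207,110),(213,77)),('B',(158,358),(159,353)),('C',(119,530),(116,568))):
    u=(190+p[0]/k,170+p[1]/k);v=(190+q[0]/k,90+q[1]/k)
    X,e=tri([(a,u),(b,v)]);print(n,X.round(1),e)
    z=dict(A=124,B=140,C=132)[n]; print('  at z',z,onz(a,u,z).round(1),onz(b,v,z).round(1))
print(delta([457,-278.5,98.5]))
```

```text
A [ 459.5 -277.3  125.7] [0.1, 0.1]
  at z 124 [ 460.1 -277.5  124. ] [ 459.6 -277.2  124. ]
B [ 518.1 -289.2  141.2] [0.0, 0.0]
  at z 140 [ 518.9 -289.3  140. ] [ 518.5 -289.3  140. ]
C [ 577.4 -301.   132.3] [0.1, 0.1]
  at z 132 [ 577.6 -300.9  132. ] [ 577.5 -301.1  132. ]
{'d_tool_now': array([ 0.065, -6.67 , 11.642]), 'd_tool_afteryaw': array([ 0.066, -6.67 , 11.642]), 'twist': 0.0, 'tilt': array([ 0.e+00,  1.e-04, -1.e+00]), 'pos': array([ 523.7, -279.2,  214.9]), 'f': array([-0.89, -0.12,  0.59]), 'op': 0.999, 't': 21.5}
```

{"api": "carry_out", "payload": {"increments": [[8.5,0.19,-3,0,0],[8.5,0,-3,0,0],[8.5,0,-0.4,1.6,0],[8.5,0,0,2.5,0],[8.5,0,0,2.5,0],[8.5,0,0,2.5,0],[8.5,0,0,2,0],[8.5,0,0,0.5,0],[8.5,0,0,0,0],[8.5,0,0,0,0]]}}

```text
time_s: 22.5
ee_pos: [460.4, -277.7, 99.9]
tool_rot: [0.707, 0.707, 0.0, 0.001]
ft_force: [-0.2, 0.3, 1.0]
opening: 0.994
```

Run:
```python
from h import *
W=shot('wrist','w14.png');print(delta([459.7,-277.3,99]),proj(W,np.array([459.7,-277.3,124])))
```

```text
{'d_tool_now': array([ 0.042, -0.076,  0.106]), 'd_tool_afteryaw': array([ 0.042, -0.076,  0.106]), 'twist': 0.0, 'tilt': array([ 0.0017, -0.0013, -1.    ]), 'pos': array([ 460.5, -277.7,  100.1]), 'f': array([-0.18,  0.02, -0.96]), 'op': 0.999, 't': 22.55} (np.float64(252.49696262353453), np.float64(277.83590459371743))
```

View pics/w14.png

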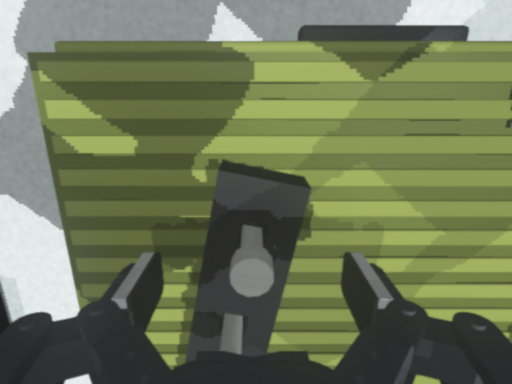

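Run:
```python
from h import *
W=shot('wrist','w15.png');p=r.sense()['ee_pos'];print(p)
for X in ([459.7,-277.3,124],[457.5,-277.3,124]):
  c=proj(W,np.array(X));print([np.round((np.array(proj(W,np.array(X)+d))-[210,220])*7,0) for d in ([0,0,0],[10,0,0],[-10,0,0],[0,10,0],[0,-10,0])])
a=cv2.imread('pics/w15.png')[220:300,210:295]
cv2.imwrite('pics/w15b.png',cv2.resize(a,None,fx=7,fy=7,interpolation=cv2.INTER_CUBIC))
```

```text
[ 460.43616685 -277.68810723  100.08183178]
[array([298., 402.]), array([298., 537.]), array([298., 261.]), array([457., 402.]), array([139., 402.])]
[array([298., 371.]), array([298., 508.]), array([299., 229.]), array([458., 372.]), array([139., 371.])]
```

View pics/w15b.png

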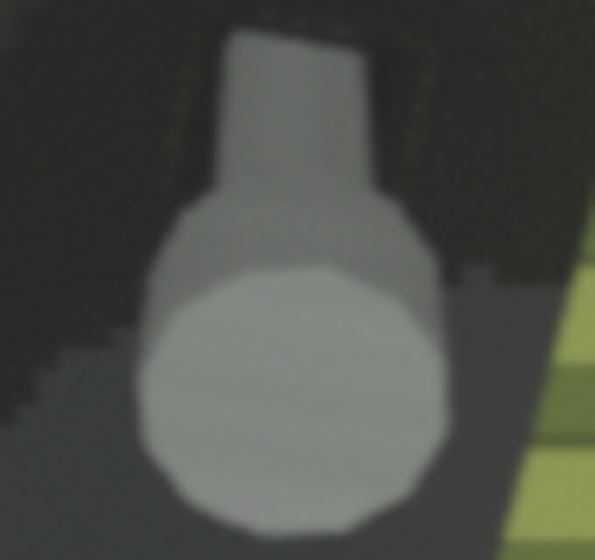

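{"api": "carry_out", "payload": {"increments": [[6,0.03,-0.07,0.1,0],[5,0,0,0,0],[4,0,0,0,0],[3,0,0,0,0],[2.4,0,0,0,0],[2,0,0,0,0],[1.5,0,0,0,0],[0.5,0,0,0,0],[0,0,0,0,0],[0,0,0,0,0]]}}

```text
time_s: 23.6
ee_pos: [459.2, -277.0, 98.0]
tool_rot: [0.707, 0.707, 0.0, 0.0]
ft_force: [-0.1, 0.0, 2.2]
opening: 0.208
```

Run:
```python
from h import *
W=shot('wrist','w16.png');print(delta([550.8,-10.9,130]))
```

```text
{'d_tool_now': array([26.61 ,  9.165, -3.199]), 'd_tool_afteryaw': array([26.613,  9.158, -3.196]), 'twist': 0.0, 'tilt': array([ 4.e-04, -2.e-04, -1.e+00]), 'pos': array([ 459.2, -277. ,   98. ]), 'f': array([ 0.61, -0.27,  2.7 ]), 'op': 0.206, 't': 23.65}
```

View pics/w16.png

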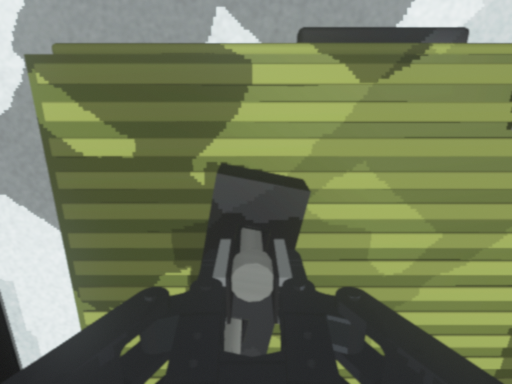

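{"api": "carry_out", "payload": {"increments": [[0,0,0,-1,0],[0,0,0,-3,0],[0,0,0,-4,0],[0,3.5,1.5,0,0],[0,4.5,1.5,0,0],[0,4.5,1.5,0,0],[0,4.5,1.5,0,0],[0,4,1.7,0,0],[0,2.6,1.5,0,0],[0,0,0,0,0]]}}

```text
time_s: 24.65
ee_pos: [552.1, -37.4, 178.2]
tool_rot: [0.705, 0.709, 0.001, -0.0]
ft_force: [0.2, -0.0, -0.7]
opening: 0.21
```

{"api": "carry_out", "payload": {"increments": [[0,0,0,0.5,0],[0,0,0,0.5,0],[0,0,0,0,0],[0,0,0,0,0],[0,0,0,0,0],[0,0,0,0,0],[0,0,0,0,0],[0,0,0,0,0],[0,0,0,0,0],[0,0,0,0,0]]}}

```text
time_s: 25.65
ee_pos: [551.1, -40.8, 167.9]
tool_rot: [0.707, 0.707, 0.0, 0.0]
ft_force: [-0.1, -0.3, -1.9]
opening: 0.207
```

Run:
```python
from h import *
import pickle
W=shot('wrist','w17.png');pickle.dump({k:np.array(v) for k,v in W.items()},open('w17.pkl','wb'))
s=r.sense();p=s['ee_pos'];print(p.round(2),s['ft_force'].round(2),s['time_s'],s['opening'])
k=4;o=np.array([190,150])
for n,X in (('sock',[550.8,-11,106]),('foot',p-[0,0,28]),('footnear',p-[6,0,28]),('top',p+[0,0,26])): print(n,((np.array(proj(W,np.array(X)))-o)*k).round(0))
a=cv2.imread('pics/w17.png')[150:300,190:350]
cv2.imwrite('pics/w17b.png',cv2.resize(a,None,fx=k,fy=k,interpolation=cv2.INTER_CUBIC))
```

```text
[551.06 -40.84 167.9 ] [ 0.67 -0.74 -1.08] 25.7 0.21345167339159535
sock [417. 238.]
foot [247. 319.]
footnear [247. 282.]
top [247. 526.]
```

View pics/w17b.png

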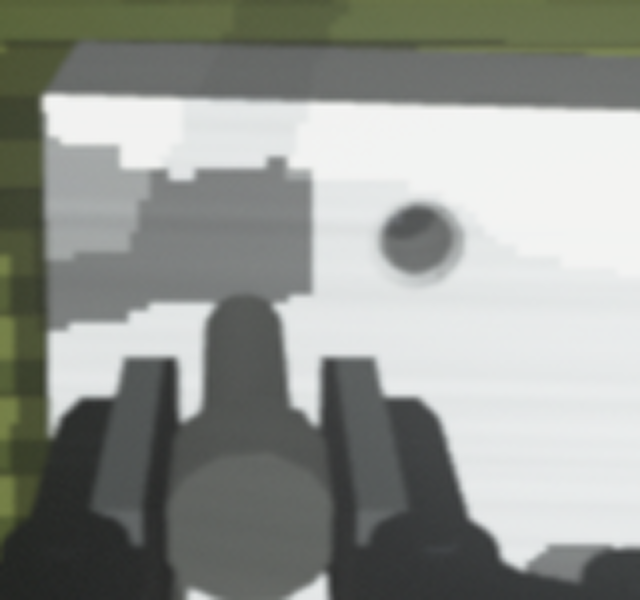

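{"api": "carry_out", "payload": {"increments": [[0,1.5,0,0,0],[0,1.52,0,0,0],[0,0,0,0.8,0],[0,0,0,1,0],[0,0,0,0.8,0],[0,0,0,0.3,0],[0,0,0,0,0],[0,0,0,0,0],[0,0,0,0,0],[0,0,0,0,0]]}}

```text
time_s: 26.7
ee_pos: [551.3, -10.9, 139.3]
tool_rot: [0.707, 0.707, 0.0, 0.0]
ft_force: [0.8, 0.1, -1.2]
opening: 0.208
```

Run:
```python
from h import *
W=shot('wrist','w18.png')
s=r.sense();p=s['ee_pos'];print(p.round(2),s['ft_force'].round(2),s['time_s'],s['opening'])
k=9;o=np.array([220,180])
for n,X in (('sock',[551.2,-10.8,106]),('socknear',[542.7,-10.8,106]),('foot',p-[0,0,28]),('footnear4.5',p-[4.5,0,28])): print(n,((np.array(proj(W,np.array(X)))-o)*k).round(0))
a=cv2.imread('pics/w18.png')[180:245,220:285]
cv2.imwrite('pics/w18b.png',cv2.resize(a,None,fx=k,fy=k,interpolation=cv2.INTER_CUBIC))
```

```text
[551.22 -10.8  139.23] [ 0.35 -0.76 -0.56] 26.75 0.21446779881633873
sock [287. 416.]
socknear [287. 300.]
foot [287. 448.]
footnear4.5 [287. 385.]
```

View pics/w18b.png

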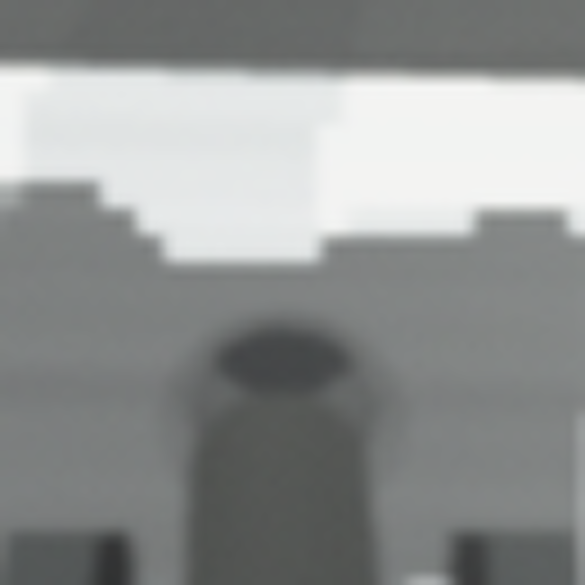

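{"api": "carry_out", "payload": {"increments": [[0,0.03,-0.02,0.1,0],[0,0,0,0.1,0],[0,0,0,0.1,0],[0,0,0,0.1,0],[0,0,0,0.1,0],[0,0,0,0.1,0],[0,0,0,0.05,0],[0,0,0,0.05,0],[0,0,0,0,0],[0,0,0,0,0]]}}

```text
time_s: 27.75
ee_pos: [550.9, -10.4, 131.9]
tool_rot: [0.707, 0.707, 0.0, 0.0]
ft_force: [-0.6, -0.4, -0.1]
opening: 0.211
```

{"api": "carry_out", "payload": {"increments": [[0,0,0,0.05,0],[0,0,0,0.05,0],[0,0,0,0.05,0],[0,0,0,0.05,0],[0,0,0,0.05,0],[0,0,0,0.05,0],[0,0,0,0.05,0],[0,0,0,0,0],[0,0,0,0,0],[0,0,0,0,0]]}}

```text
time_s: 28.75
ee_pos: [550.9, -10.4, 128.4]
tool_rot: [0.707, 0.707, 0.0, -0.0]
ft_force: [0.4, 0.7, -1.0]
opening: 0.207
```

{"api": "carry_out", "payload": {"increments": [[0,0,0,0.1,0],[0,0,0,0.1,0],[0,0,0,0.1,0],[0,0,0,0.1,0],[0,0,0,0.1,0],[0,0,0,0.1,0],[0,0,0,0.1,0],[0,0,0,0,0],[0,0,0,0,0],[0,0,0,0,0]]}}

```text
time_s: 29.75
ee_pos: [550.9, -10.4, 121.5]
tool_rot: [0.707, 0.707, 0.0, 0.0]
ft_force: [0.2, 1.2, -0.4]
opening: 0.206
```

Run:
```python
from h import *
W=shot('wrist','w19.png')
for i in range(2):
    viewer.get_image('wrist');s=r.sense();print(s['ee_pos'].round(2),s['ft_force'].round(2),s['wrist_torque'].round(3),s['time_s'])
```

```text
[550.88 -10.42 121.44] [-0.61  0.42 -1.5 ] [ 0.051 -0.009  0.074] 29.85
[550.89 -10.4  121.46] [ 0.46 -0.16 -1.06] [-0.039  0.015 -0.038] 29.9
```

View pics/w19.png

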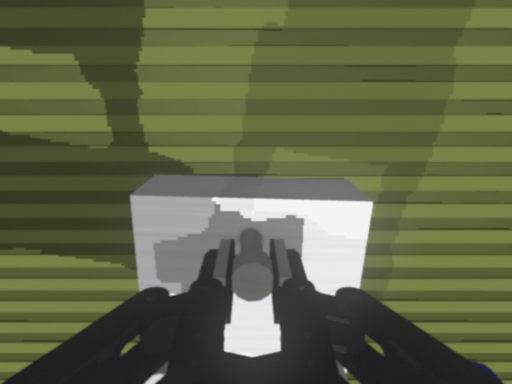

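{"api": "carry_out", "payload": {"increments": [[0,0,0,0.1,0],[0,0,0,0.1,0],[0,0,0,0.1,0],[0,0,0,0.1,0],[0,0,0,0.05,0],[0,0,0,0.05,0],[0,0,0,0.02,0],[0,0,0,0.02,0],[0,0,0,0,0],[0,0,0,0,0]]}}

```text
time_s: 30.9
ee_pos: [550.9, -10.4, 116.0]
tool_rot: [0.707, 0.707, 0.0, 0.0]
ft_force: [-0.0, -0.5, -0.5]
opening: 0.212
```

{"api": "carry_out", "payload": {"increments": [[0,0,0,0.02,0],[0,0,0,0.02,0],[0,0,0,0.02,0],[0,0,0,0.02,0],[0,0,0,0.02,0],[0,0,0,0,0],[0,0,0,0,0],[0,0,0,0,0],[0,0,0,0,0],[0,0,0,0,0]]}}

```text
time_s: 31.9
ee_pos: [550.9, -10.4, 115.0]
tool_rot: [0.707, 0.707, 0.0, -0.0]
ft_force: [-0.1, -1.0, -1.0]
opening: 0.212
```

{"api": "carry_out", "payload": {"increments": [[0,0,0,0.02,0],[0,0,0,0.02,0],[0,0,0,0.02,0],[0,0,0,0.02,0],[0,0,0,0.02,0],[0,0,0,0,0],[0,0,0,0,0],[0,0,0,0,0],[0,0,0,0,0],[0,0,0,0,0]]}}

```text
time_s: 32.9
ee_pos: [550.9, -10.4, 114.1]
tool_rot: [0.707, 0.707, 0.0, 0.0]
ft_force: [0.4, -0.8, 1.8]
opening: 0.206
```

{"api": "carry_out", "payload": {"increments": [[0,0,0,0.02,0],[0,0,0,0,0],[0,0,0,0,0],[2.2,0,0,0,0],[2.6,0,0,0,0],[3.5,0,0,0,0],[5,0,0,0,0],[7,0,0,0,0],[8.5,0,0,0,0],[8.5,0,0,0,0]]}}

```text
time_s: 33.9
ee_pos: [550.8, -10.4, 113.8]
tool_rot: [0.707, 0.707, 0.0, -0.0]
ft_force: [0.4, 0.2, -0.0]
opening: 0.997
```

{"api": "carry_out", "payload": {"increments": [[8.5,0,0,-1,0],[8.5,0,0,-3,0],[8.5,0,0,-3,0],[8.5,0,0,-3,0],[8.5,0,-3,0,0],[8.5,0,-3,0,0],[8.5,0,0,0,0],[8.5,0,0,0,0],[8.5,0,0,0,0],[8.5,0,0,0,0]]}}

```text
time_s: 34.9
ee_pos: [491.7, -10.5, 213.8]
tool_rot: [0.707, 0.707, 0.0, 0.0]
ft_force: [0.2, -0.0, -0.3]
opening: 0.994
```

Run:
```python
from h import *
W=shot('wrist','w20.png');S=shot('scene','s20.png')
s=r.sense();print(s['ee_pos'].round(1),s['ft_force'].round(2),s['time_s'],s['opening'])
for X in([551,-10.8,140],[551,-10.8,106]): print(proj(W,np.array(X)),proj(S,np.array(X)))
b=cv2.imread('pics/s20.png')[110:310,50:350];cv2.imwrite('pics/s20b.png',cv2.resize(b,None,fx=2.6,fy=2.6,interpolation=cv2.INTER_CUBIC))
```

```text
[491.4 -10.5 213.6] [ 0.21 -0.03 -0.21] 35.0 0.9993760136795466
(np.float64(251.43979228364188), np.float64(273.9788745978701)) (np.float64(204.17044759264195), np.float64(202.08672342977388))
(np.float64(251.49584832348725), np.float64(253.191833271282)) (np.float64(205.26142865140287), np.float64(209.42855806017505))
```

View pics/w20.png

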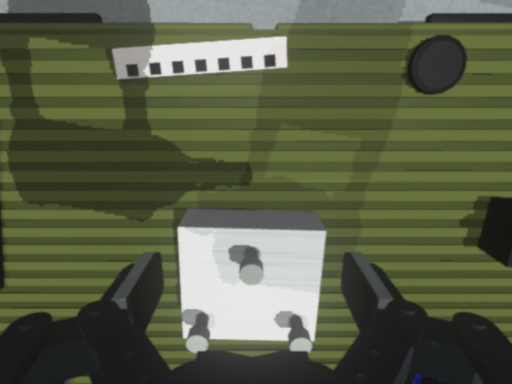

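View pics/s20b.png

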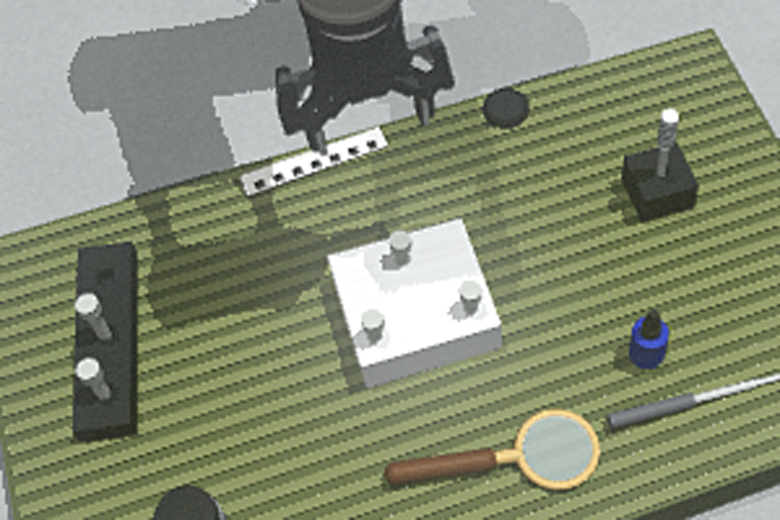

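```bash
python3 -c "
from h import *
print(workorder.sign_off()); print(r.sense()['time_s'])"
```

```text
the job is handed in; nothing more can be done
None
the job is handed in; nothing more can be done
```

The socket is 20 mm deep. I put the short post into it and stood the rod back in its holder. The job is handed in at about 35 s, with no verdict reported.

- **Depth:** I pressed the rod on the socket bottom for about 1 s. The measured force was 3–7 N, and it rose sharply with almost no further travel. That happened at the height expected for 20 mm, and the wrist view of the handle top agreed. One cruder check disagreed: the scene view put the handle top about 2–5 mm lower, still nearest to 20 mm.
- **Post:** The short post entered freely and met the bottom at about 2–3 N, right at the level for 20 mm. In the last wrist picture its top is within about 1 pixel of where a level top should be.
- **Rest of the scene:** In the last pictures the other two posts stand in the rack, the rod is upright in its holder, the bystanders I can see have not moved, and the gripper is clear. I did not check the bin in those pictures.

**A mistake:** my first move after gripping the rod went 1 cm down instead of up. It pressed the rod into its holder and slid it about 3 mm in the grip, tilting it by about 2°. I re-measured the rod from a picture before using it and allowed for the offset.

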